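Clamp a sample canister onto the drying port

TASK

The flanged steel sample canister lies on its side in the cradle. Stand it upright on its flange on the black rubber mat and let go of it, then take it again another way and set it gently, flange down, over the centring boss of the drying port so that it sits flat. Then swing the open clamp ring fully shut around the two flanges and, once it is shut, swing the latch lever fully home across the ring's free ends; leave everything else on the bench where it is and let go of everything.

Things in the scene. Friction and masses are not known exactly. Their poses are not given: they have to be found in the camera images.
- canister: loose steel canister, 80 mm long, about 0.22 kg: a flange disc 60 mm wide and 10 mm thick at its foot, then a closed tube 34 mm wide (last 4 mm tapered). Origin at the centre of the flange's outer face, own z along the tube to the narrow closed end. At first it lies level in the cradle, axis 48 mm above the bench, the narrow end pointing roughly away from the robot
- canister_foot (a point): centre of the outer face of the canister's flange, which has a central recess 30 mm wide, 10 mm deep. The flange is heavy (centre of mass 18 mm from the foot): let go while resting on the flange's edge, leaning up to about 45 degrees from upright, the canister rocks upright by itself
- canister_top (a point): centre of the canister's narrow end, 80 mm from the foot
- cradle: fixed grey plastic cradle, base 100 x 70 x 12 mm, with two V rests 6 mm wide, centred 25 mm before and 31 mm beyond its middle along its own x, about 45 mm high; between them the canister's tube is free for fingers (middle of the free stretch: 43 mm from the foot). Origin under its centre; the canister lies along its x, tube's narrow end to +x
- mat_top (a point): centre of the top of the fixed black rubber mat, 170 x 170 mm, 3 mm thick; it or the cradle may be on the left or the right of the port
- port: fixed drying port: grey block 110 x 90 x 42 mm with a steel neck and a flange 60 mm in diameter whose top face is 70 mm above the bench, with a tapered centring boss 26 mm wide and 6 mm high on it. Origin at the centre of its underside, own x points roughly away from the robot (to the clamp's hinge)
- port_seat (a point): centre of the top face of the port's flange, 70 mm above the bench, where the centre of the canister's foot comes to lie
- clamp_hinge (a point): point on the vertical hinge axis of the clamp ring, 44 mm from the centre of the port along the port's x. The ring's halves are 57 to 86 mm above the bench; shut, the ring measures 77 mm across, 42 mm across its upper lip's opening
- clamp (a joint): angle of the clamp ring's left half (+y side of the port) about the vertical hinge, rad: it starts near 0 (between -0.1 and 0.2, wide open) and grows to 0.9 at its stop, fully shut (counter-clockwise from above). The right half is geared to it and closes with it as a mirror image. Stays where it is left; under 3 N at its post
- clamp_post (a point): point on the axis of the upright steel post (12 mm in diameter) on the left half of the ring, 110 mm above the bench; the post's top is at 125 mm, its foot on the ring at 80 mm. 95 mm from the hinge axis; pinch or push it from above
- latch (a joint): angle of the latch lever about its upright pivot on the free end of the left half, rad: 0 sticks straight out of the ring, 1.55 is its stop, fully home across the free end of the right half (counter-clockwise from above). Starts between 0 and 0.35. Stays where it is left; under 2 N at its post
- latch_post (a point): point on the axis of the upright dark post (12 mm in diameter) at the end of the latch lever, 110 mm above the bench; the post's top is at 125 mm, its foot at 76 mm. 48 mm from the pivot
- latch_pivot (a point): point on the latch lever's vertical pivot axis, 110 mm above the bench; moves with the ring's left half
- tube: bystander: standing sample tube with white cap, 25 mm wide, 75 mm tall, origin under its centre
- blank: bystander: small steel blanking disc 44 mm wide with a stub, 30 mm tall, origin under its centre
- spare_ring: bystander: flat aluminium ring 48 mm wide, 6 mm high, origin under its centre
- bottle: bystander: white plastic bottle, 56 mm wide, 130 mm tall, origin under its centre
- wrench: bystander: wrench lying on the bench
Things that resemble listed ones, but are neither listed nor needed, are in the scene too. What is shaped like the canister but yellow is not meant. Leave any pink look-alike of the port alone.

How it is judged (in metres and radians):
On the way, in this order (a step that is already met when the one before it is completed fails the run):
1. the canister stands upright on its flange on the mat, let go (angle between canister's own z axis and vertical below 0.08 rad and horizontal distance between canister_foot and mat_top below 0.12 m and z of canister_foot in the frame of mat_top between -0.0015 and 0.004 m and z of canister_top in the frame of mat_top above 0.07 m and contact force between the fingers and canister below 0.1 N and linear speed of canister below 0.03 m/s), for 0.2 s.
2. the canister sits flat on the port's flange, foot down, let go (angle between canister's own z axis and vertical below 0.06 rad and horizontal distance between canister_foot and port_seat below 0.004 m and z of canister_foot in the frame of port_seat below 0.0025 m and z of canister_top in the frame of port_seat above 0.07 m and contact force between the fingers and canister below 0.1 N), for 0.2 s.
3. the clamp ring is shut, the latch not yet home (value of joint clamp above 0.84 rad and value of joint latch below 1 rad), for 0.1 s.
4. the latch lever is home (value of joint latch above 1.42 rad and value of joint clamp above 0.84 rad), for 0.2 s.
At the end, for the whole second after the job is handed in: The canister sits flat and still, flange down, on the port's flange (foot centre within 4 mm sideways and 2.5 mm in height, tilt under 0.06 rad), the clamp ring is shut (joint above 0.84 of 0.9) and the latch home (joint above 1.42 of 1.55) (all of step 4 and angle between canister's own z axis and vertical below 0.06 rad and horizontal distance between canister_foot and port_seat below 0.004 m and z of canister_foot in the frame of port_seat below 0.0025 m and z of canister_top in the frame of port_seat above 0.07 m and linear speed of canister below 0.02 m/s); the robot touches nothing.
It fails at once if a bystander is displaced by more than 30 mm (distance of any of tube, blank, spare_ring, bottle, wrench from where it was at the start of the episode above 0.03 m).
It fails at once if the canister is slammed onto or forced against the port (over 40 N) (contact force between canister and port above 40 N).
It also fails if it takes over 72 s, if anything falls off the work surface, if the arm or the gripper's body presses on something with over 40 N, if the wrist force passes 120 N, or if a joint passes its speed limit or range.

ROBOT

A 6-joint arm with a two-finger parallel gripper is mounted at the origin on the work surface. World frame = base frame: x ahead of the robot, y to its left, z up, the work surface at z = 0. Lengths are in m, angles in degrees, forces in N, time in s.
With the tool pointing down it reaches from about 0.35 to 0.925 m from the base axis. Payload 6.4 kg.
Tool frame: the origin (TCP) lies on the centre line of the jaws, within the pads' length; the fingertips stand 22 mm ahead of it and the grasp point (between the pads) lies 3 mm ahead of it (r.tip_extent is the distance from the TCP to the fingertips, in m); z points along the fingers, y is the line along which they close (so a half turn about z gives the same grasp; the last joint's range is limited). The gripper opens to 94 mm and grips with 3 to 60 N. Pads are 16 mm wide; open, the fingers measure 119 mm over their backs; the gripper's body (75 mm by 177 mm) begins 78 mm behind the grasp point.
Start: joints at [-79.532, 14.043, 89.255, -0, 76.702, -9.975], TCP at [0.227, -0.609, 0.227] pointing down, gripper open.
Joint ranges: [-179.41, 179.41], [-58.25, 129.5], [7.25, 145.43], [-54.29, 234.29], [11.92, 165.04], [-157.13, 157.13]. Speed limits (degrees/s): [147.25, 147.25, 180, 180, 180, 180].

INTERFACE

Orientations are given as a 3x3 rotation matrix whose columns are the frame's x, y, z axes.
In Python, from rig import r, set_gripper, solver, cams gives the robot as it stands. Calls block until the motion is done:
- r.move_pose(position, orientation): joint-space move of the TCP to a pose.
- r.line_to(position, attitude=None, v=0.15): straight line of the TCP; attitude=None keeps the orientation; v is the mean speed in m/s.
- r.move_j(angles): joint-space move.
- set_gripper(opening, strength=None): opening from 0.0 (shut) to 1.0 (fully open); strength is the grip in N (None keeps the last); returns when the fingers have stopped.
- r.sleep(seconds).
- solver.inverse_kinematics(position, orientation): joint angles nearest the present ones, or None.
- r.get_state(): the state.
- cams.camera(name): name is "side" or "top"; returns the picture (400x640x3 uint8, red, green, blue); there is no depth.
- cams.camera_params(name): a dict with "vertical_fov" (degrees; the focal length in pixels is half the picture's height over the tangent of half this angle, whatever the lens; pixels are square), "cx", "cy" (the principal point, pixels), "T" (4x4, takes a point from camera to world coordinates). Camera axes: x right, y down, z forward; pixel columns grow to the right and rows downward; lengths in m; the calibration is good to about 2 mm. A picture is of the moment at which its call begins. camera_params takes no time and is no camera call.
A pose or a line that the arm cannot do raises r.PlanningError and nothing moves.
- r.sign_off(): hands the job in; it is judged then, once.
Trained networks look in the newest picture that a camera, given by its name, has taken for a name from the list of things; names that differ only in an ending like _2 or _b are one class to them, and where a whole thing is asked for, a point or a joint stands for the part that bears it (a point fixed in the world has none). Each returns a list of dicts, best first, with "p" (0 to 1); they miss things now and then, are a little off and sometimes report something else, mostly with a low value. They report only what shows in the picture. A call takes as long as a camera call. They do not tell look-alikes from the thing itself.
- cams.spot_in(camera, target): "box" ([left, top, right, bottom] in pixels, round what is visible of it).
- cams.place_of(camera, target): "point" ([column, row] in pixels: a listed point, or the origin of a listed thing).
The state is a dict: "clock": time; "joints": joint angles; "qvel": joint speeds; "joint_torque": joint torques, N m; "position": TCP position; "eef_rot": TCP orientation; "wrist_force": force on the tool from outside, world axes, zero at the start; "torque": the same for the moment, N m; "finger_gap": opening from 0.0 (shut) to 1.0 (fully open); "finger_force": force on a finger pad.
Only numpy, scipy, OpenCV 4.12 (cv2) and the standard library are available. Lean on these libraries where they do the work, as an engineer would, in place of code of your own. Each camera call takes 0.05 s, during which the arm holds its last target. There are 200 camera calls.

## Working session

There is one attempt and no reset: what is moved stays moved. The work goes in short steps, each a Python script; the robot and the scene stay as the last script left them, time stands still between calls to the robot, and variables do not carry over. Pictures are saved under pics/ and viewed, at most 10 in all, crops included, and the job is handed in when it is done.

```bash
mkdir -p pics; ls
cat > h.py <<'E'
import numpy as np, cv2
from rig import r,set_gripper,solver,cams
def K(cam):
    p=cams.camera_params(cam); f=200/np.tan(np.radians(p["vertical_fov"])/2); return f,p["cx"],p["cy"],np.array(p["T"])
def ray(cam,px):
    f,cx,cy,T=K(cam); d=T[:3,:3]@np.array([(px[0]-cx)/f,(px[1]-cy)/f,1]); return T[:3,3],d/np.linalg.norm(d)
def atz(cam,px,z):
    o,d=ray(cam,px); return o+d*(z-o[2])/d[2]
def proj(cam,P):
    f,cx,cy,T=K(cam); q=T[:3,:3].T@(np.array(P)-T[:3,3]); return np.array([cx+f*q[0]/q[2],cy+f*q[1]/q[2]])
def snap(cam,name=None):
    im=cams.camera(cam)
    if name: cv2.imwrite(f"pics/{name}.png",cv2.cvtColor(im,cv2.COLOR_RGB2BGR))
    return im
E
python3 - <<'E'
from h import *
Z=dict(canister_foot=.048,canister_top=.048,cradle=0,mat_top=.003,port=0,port_seat=.07,clamp_hinge=.07,clamp_post=.11,latch_post=.11,latch_pivot=.11,tube=0,blank=0,spare_ring=0,bottle=0,wrench=0)
for c in("top","side"):
    print(c,K(c)); snap(c,c+"0")
    for n,z in Z.items():
        print(n,[(round(d["p"],2),np.round(d["point"]).tolist(),np.round(atz(c,d["point"],z),3).tolist()) for d in cams.place_of(c,n)[:4]])
E
```

```text
pics
top (np.float64(379.9622564218542), 313.799974846162, 202.84014860489063, array([[-0.01803951, -0.98253461,  0.18520344,  0.3082025 ],
       [-0.99959468,  0.01364284, -0.0249868 ,  0.0478755 ],
       [ 0.0220237 , -0.18557912, -0.98238248,  1.05742737],
       [ 0.        ,  0.        ,  0.        ,  1.        ]]))
canister_foot [(0.98, [431.0, 230.0], [0.42, -0.291, 0.048]), (0.8, [431.0, 272.0], [0.308, -0.282, 0.048])]
canister_top [(0.77, [402.0, 254.0], [0.356, -0.209, 0.048]), (0.65, [432.0, 202.0], [0.497, -0.301, 0.048]), (0.64, [358.0, 243.0], [0.387, -0.094, 0.048])]
cradle [(0.6, [423.0, 221.0], [0.452, -0.286, 0.0])]
mat_top [(0.88, [220.0, 203.0], [0.51, 0.285, 0.003])]
port [(0.85, [227.0, 301.0], [0.242, 0.258, 0.0]), (0.73, [306.0, 169.0], [0.607, 0.041, 0.0])]
port_seat [(0.95, [219.0, 306.0], [0.235, 0.264, 0.07]), (0.86, [306.0, 161.0], [0.609, 0.041, 0.07]), (0.49, [268.0, 172.0], [0.579, 0.145, 0.07])]
clamp_hinge [(0.77, [220.0, 288.0], [0.28, 0.263, 0.07]), (0.65, [307.0, 142.0], [0.665, 0.038, 0.07]), (0.33, [282.0, 158.0], [0.619, 0.108, 0.07])]
clamp
[... 1496 characters left out ...]
 304.0], [0.283, 0.266, 0.07]), (0.62, [169.0, 305.0], [0.668, 0.42, 0.07])]
clamp_post [(0.8, [362.0, 334.0], [0.258, 0.358, 0.11]), (0.59, [245.0, 211.0], [0.631, 0.135, 0.11]), (0.57, [354.0, 165.0], [0.432, -0.153, 0.11])]
latch_post [(0.81, [393.0, 353.0], [0.192, 0.375, 0.11]), (0.6, [264.0, 218.0], [0.574, 0.139, 0.11])]
latch_pivot [(0.66, [381.0, 330.0], [0.225, 0.336, 0.11]), (0.49, [258.0, 208.0], [0.606, 0.113, 0.11])]
tube [(0.69, [323.0, 259.0], [0.423, 0.122, 0.0])]
blank [(0.74, [359.0, 205.0], [0.393, -0.113, 0.0])]
spare_ring [(0.54, [214.0, 235.0], [0.727, 0.151, 0.0])]
bottle [(0.83, [171.0, 307.0], [0.703, 0.388, 0.0])]
wrench [(0.5, [283.0, 145.0], [0.728, -0.31, 0.0])]
```

```bash
python3 -c "
import cv2
a=cv2.imread('pics/top0.png')[90:350,130:490];cv2.imwrite('pics/top0c.png',cv2.resize(a,None,fx=2.2,fy=2.2,interpolation=cv2.INTER_CUBIC))
a=cv2.imread('pics/side0.png')[110:370,130:490];cv2.imwrite('pics/side0c.png',cv2.resize(a,None,fx=2.2,fy=2.2,interpolation=cv2.INTER_CUBIC))"
```

```text
(no output)
```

View pics/top0c.png

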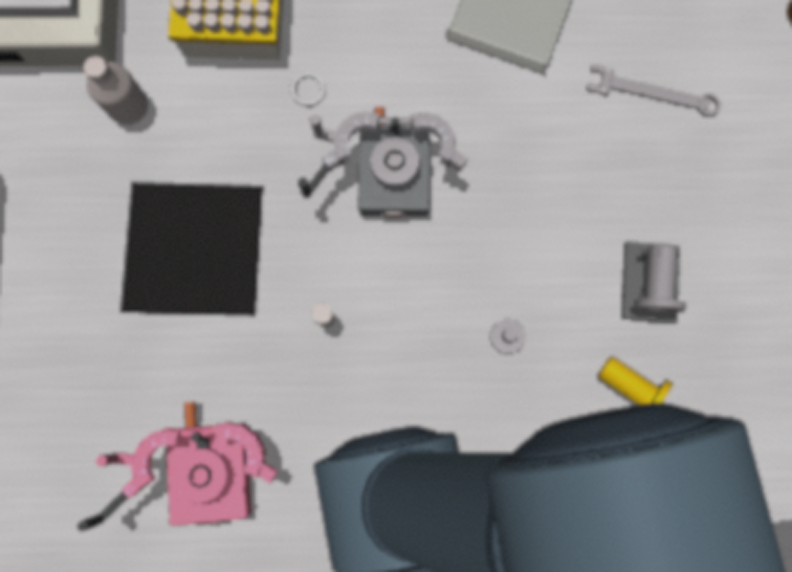

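View pics/side0c.png

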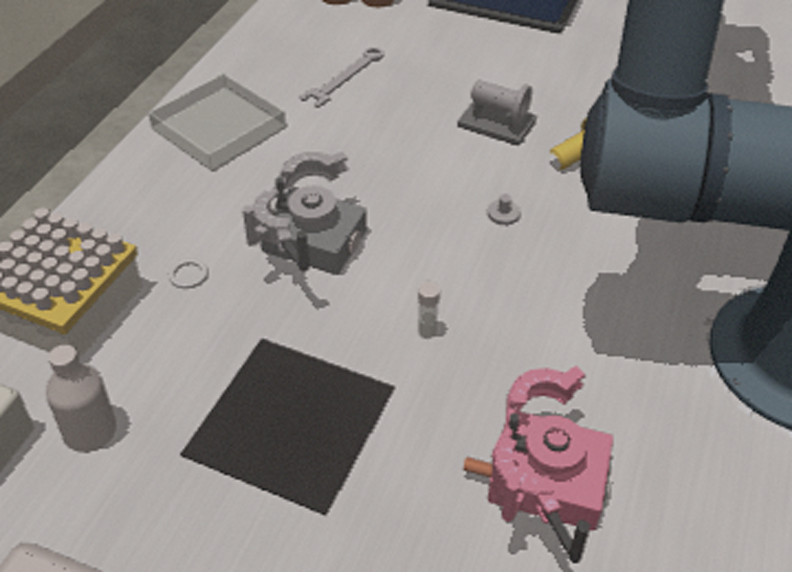

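Top view: the grey port is at about px (306,161) with its open clamp to the left. The mat is at (220,203), and the canister lies in the cradle at (431,216). The yellow decoy is at (418,262) and the pink decoy port at (219,306). I'll triangulate the key points and check that the poses are reachable.

```bash
cat >> h.py <<'E'
def tri(pt,ps):
    A=np.zeros((3,3));b=np.zeros(3);dd=[]
    for c,p in(("top",pt),("side",ps)):
        o,d=ray(c,p);M=np.eye(3)-np.outer(d,d);A+=M;b+=M@o;dd.append((M,o))
    x=np.linalg.solve(A,b); return x,max(np.linalg.norm(M@(x-o)) for M,o in dd)
def near(cam,name,guess,n=1,R=25):
    """best detection near the projected guess"""
    g=proj(cam,guess); l=[d for d in cams.place_of(cam,name) if np.hypot(*(np.array(d["point"])-g))<R]
    return np.array(l[0]["point"]) if l else None
def look(names,z=None):
    """names: {name:guess}; takes new pictures, returns triangulated (xyz,residual) and per-cam plane hits"""
    snap("top");snap("side");out={}
    for n,g in names.items():
        a,b=near("top",n,g),near("side",n,g)
        out[n]=(tri(a,b) if a is not None and b is not None else None, None if a is None else atz("top",a,g[2]), None if b is None else atz("side",b,g[2]))
        print(n,*[None if v is None else np.round(v if not isinstance(v,tuple) else [*v[0],v[1]],4) for v in out[n]])
    return out
def Rtool(yaw,tilt=0):
    """tool tilted from straight down by tilt toward heading yaw; jaws close horizontally, across yaw"""
    c,s=np.cos(yaw),np.sin(yaw);h=np.array([c,s,0]);u=np.array([0,0,1.])
    z=np.sin(tilt)*h-np.cos(tilt)*u; y=np.array([s,-c,0]); x=np.cross(y,z)
    return np.c_[x,y,z]
def axisalong(R): return R
E
python3 - <<'E'
from h import *
look(dict(canister_foot=[.418,-.288,.048],canister_top=[.495,-.295,.048],cradle=[.46,-.288,0],port=[.605,.04,0],port_seat=[.608,.044,.07],clamp_hinge=[.655,.035,.07],clamp_post=[.631,.13,.11],latch_post=[.57,.14,.11],latch_pivot=[.6,.114,.11],mat_top=[.51,.285,.003]))
for y,t in((-.1,0),(-.1+np.pi,0)): 
    R=Rtool(y,t); print(R.round(2).tolist(),[ (lambda q:None if q is None else np.round(q))(solver.inverse_kinematics(p,R)) for p in([.458,-.291,.15],[.458,-.291,.051])])
for yaw in(0,.3,.5,.8):
  for t in(50,60,70):
    for pi in (0,1):
      R=Rtool(yaw,np.radians(t)); R=R@np.diag([-1,-1,1]) if pi else R
      q=solver.inverse_kinematics([.51,.285,.06],R); print(yaw,t,pi,None if q is None else np.round(q))
E
```

```text
canister_foot [ 0.4167 -0.2917  0.0461  0.0035] [ 0.4199 -0.2906  0.048 ] [ 0.4127 -0.2894  0.048 ]
canister_top [ 0.4924 -0.3001  0.051   0.0031] [ 0.4961 -0.3007  0.048 ] [ 0.4903 -0.3042  0.048 ]
cradle [ 0.4597 -0.2987 -0.0206  0.0057] [ 0.4512 -0.293   0.    ] [ 0.4592 -0.2724  0.    ]
port [0.5962 0.0382 0.008  0.0006] [0.5978 0.0381 0.    ] [0.6006 0.031  0.    ]
port_seat [0.6053 0.0333 0.0631 0.0087] [0.6121 0.035  0.07  ] [0.5925 0.0407 0.07  ]
clamp_hinge [0.6529 0.036  0.0768 0.0064] [0.662  0.0372 0.07  ] [0.6496 0.0301 0.07  ]
clamp_post [0.6379 0.1235 0.1026 0.0018] [0.6335 0.1224 0.11  ] [0.6356 0.13   0.11  ]
latch_post [0.5691 0.1326 0.1081 0.0035] [0.565  0.1316 0.11  ] [0.5719 0.1342 0.11  ]
latch_pivot [0.6065 0.1088 0.1008 0.0023] [0.606  0.1087 0.11  ] [0.599  0.1174 0.11  ]
mat_top [ 0.5153  0.2897 -0.0119  0.0038] [0.5088 0.2854 0.003 ] [0.5137 0.2988 0.003 ]
[[1.0, -0.1, 0.0], [-0.1, -1.0, -0.0], [0.0, 0.0, -1.0]] [array([-44.,   5., 109.,  -0.,  67.,  51.]), array([-44.,  13., 111.,  -0.,  56.,  51.])]
[[-1.0, 0.1, -0.0], [0.1, 1.0, 0.0], [0.0, 0.0, -1.0]] 
[... 278 characters left out ...]
 222.  45.  68.]
0.3 50 0 None
0.3 50 1 None
0.3 60 0 [ 19.   9. 134. 183.  24. -92.]
0.3 60 1 [ 19.   9. 134. 183.  24.  88.]
0.3 70 0 [ 19.  16. 135. 182.  41. -91.]
0.3 70 1 [ 19.  16. 135. 182.  41.  89.]
0.5 50 0 [ 13.   5. 133. 118.  14. -39.]
0.5 50 1 [ 13.   5. 133. 118.  14. 141.]
0.5 60 0 [ 11.   9. 135. 146.  27. -68.]
0.5 60 1 [ 11.   9. 135. 146.  27. 112.]
0.5 70 0 [ 10.  15. 136. 155.  43. -77.]
0.5 70 1 [ 10.  15. 136. 155.  43. 103.]
0.8 50 0 [  5.   7. 131.  89.  30. -28.]
0.8 50 1 [  5.   7. 131.  89.  30. 152.]
0.8 60 0 [  2.  10. 133. 109.  39. -50.]
0.8 60 1 [  2.  10. 133. 109.  39. 130.]
0.8 70 0 [ -0.  16. 134. 121.  52. -63.]
0.8 70 1 [ -0.  16. 134. 121.  52. 117.]
```

Run:
```python
from h import *
R=Rtool(-.115)
p=np.array([.458,-.2955,.051])
r.move_pose(p+[0,0,.12],R)
snap("top","pre")
r.line_to(p,v=.12); print(r.get_state()["wrist_force"])
set_gripper(0.0,40); s=r.get_state(); print(s["finger_gap"],s["finger_force"],s["wrist_force"],s["clock"])
r.line_to(p+[0,0,.13],v=.15); s=r.get_state(); print(s["finger_gap"],s["wrist_force"],np.round(s["joints"]),s["clock"])
for yaw in np.radians(range(-180,180,30)):
  for t in(60,):
      R=Rtool(yaw,np.radians(t)); 
      qs=[solver.inverse_kinematics([.51,.285,z],R) for z in(.06,.2)]
      print(round(np.degrees(yaw)),t,[None if q is None else np.round(q).tolist() for q in qs])
snap("top","g1t");snap("side","g1")
a=cv2.imread('pics/side'+'0.png')
b=cv2.imread('pics/g1.png')[60:260,260:500];cv2.imwrite('pics/g1c.png',cv2.resize(b,None,fx=2.5,fy=2.5))
```

```text
[-0.16606383  0.28204574  0.54950177]
0.3495500319822861 39.98145818710327 [ 2.2359497  10.13803775  4.67398632] 6.3333
0.34961743301724607 [ 0.08562602 -0.63430668 -2.70011938] [-45.   3. 107.  -0.  70.  52.] 7.35
-180 60 [[13.0, 51.0, 70.0, 13.0, 118.0, -77.0], [13.0, 40.0, 71.0, 14.0, 128.0, -75.0]]
-150 60 [[21.0, 53.0, 66.0, -9.0, 120.0, -99.0], [21.0, 43.0, 67.0, -10.0, 130.0, -101.0]]
-120 60 [[29.0, 51.0, 71.0, -29.0, 112.0, -118.0], [29.0, 40.0, 71.0, -31.0, 121.0, -124.0]]
-90 60 [[36.0, 44.0, 82.0, -45.0, 97.0, -131.0], [36.0, 32.0, 83.0, -46.0, 104.0, -139.0]]
-60 60 [None, None]
-30 60 [None, None]
0 60 [[29.0, 13.0, 129.0, 234.0, 31.0, -124.0], None]
30 60 [[11.0, 9.0, 135.0, 142.0, 28.0, -65.0], [11.0, -15.0, 136.0, 88.0, 17.0, -8.0]]
60 60 [[-3.0, 14.0, 129.0, 91.0, 51.0, -45.0], [-3.0, -7.0, 130.0, 75.0, 53.0, -20.0]]
90 60 [[-6.0, 24.0, 114.0, 65.0, 72.0, -46.0], [-6.0, 8.0, 115.0, 61.0, 79.0, -31.0]]
120 60 [[-2.0, 35.0, 97.0, 47.0, 90.0, -51.0], [-2.0, 22.0, 98.0, 48.0, 99.0, -41.0]]
150 60 [[5.0, 44.0, 82.0, 31.0, 107.0, -61.0], [5.0, 33.0, 82.0, 33.0, 116.0, -55.0]]
```

View pics/g1c.png

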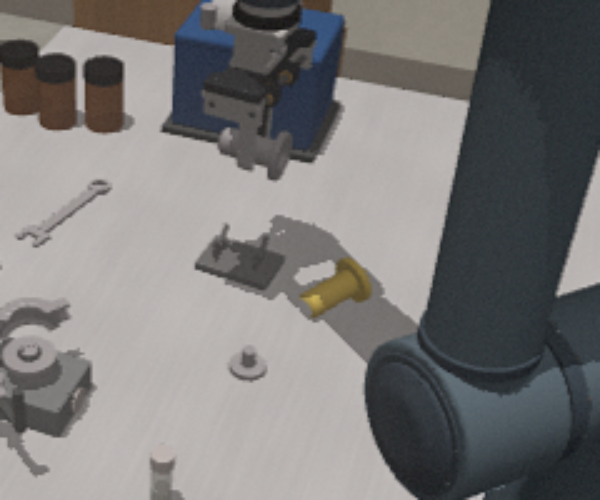

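The canister is held level at about (265,150) in the crop, with the decoys and bystanders unmoved. I'll carry it to the mat tilted by 60°, touch down on the flange edge and release.

Run:
```python
from h import *
p0=r.get_state()["position"]
R=Rtool(np.radians(70),np.radians(60)); p=np.array([.485,.31,.0])
for z in(.06,.26): print(np.round(solver.inverse_kinematics(p+[0,0,z],R)))
r.line_to(np.array(p0)+[0,0,.1],v=.25)
r.move_pose(p+[0,0,.26],R)
r.line_to(p+[0,0,.07],v=.12); r.sleep(.2)
f0=np.array(r.get_state()["wrist_force"]);print(f0)
for z in np.arange(.0685,.045,-.0015):
    r.line_to(p+[0,0,z],v=.03); f=np.array(r.get_state()["wrist_force"])
    if np.linalg.norm(f-f0)>2.5: break
print(z,f,r.get_state()["clock"])
snap("side","m1")
b=cv2.imread('pics/m1.png')[120:370,130:430];cv2.imwrite('pics/m1c.png',cv2.resize(b,None,fx=2,fy=2))
```

```text
[ -2.  15. 127.  84.  56. -45.]
[ -2. -12. 126.  67.  63. -14.]
[-0.26936463  1.22491754 -2.34072011]
0.05199999999999999 [-0.69037197 -1.31805327  2.50309107] 15.1
```

View pics/m1c.png

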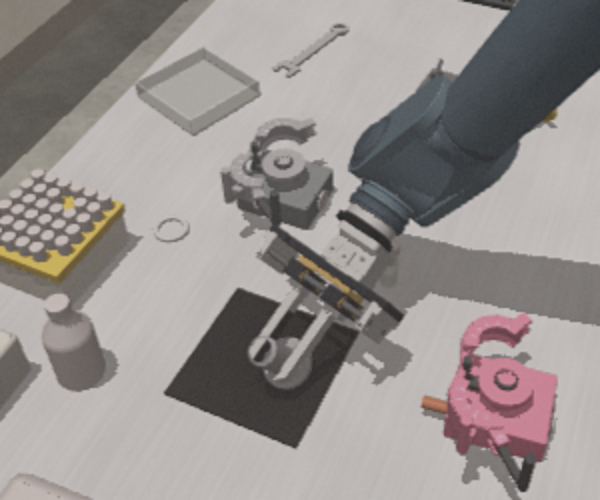

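The canister is on the mat, leaning at about (285,360) in the crop, with its flange edge touching. I'll release it, retreat and look.

Run:
```python
from h import *
s=r.get_state();p=np.array(s["position"]);z=np.array(s["eef_rot"])[:,2]
set_gripper(1.0); r.sleep(.8)
r.line_to(p-.12*z,v=.15)
r.move_pose([.47,.18,.3],Rtool(np.radians(70)))
r.sleep(.1);print(r.get_state()["clock"])
o=look(dict(canister_foot=[.49,.33,.003],canister_top=[.49,.33,.083],port_seat=[.605,.038,.07],tube=[.425,.124,0]))
cams_t=snap("top","s1t");snap("side","s1")
a=cv2.imread('pics/s1t.png')[90:290,130:430];b=cv2.imread('pics/s1.png')[150:350,130:430]
cv2.imwrite('pics/s1c.png',cv2.resize(np.vstack([a,b]),None,fx=1.5,fy=1.5))
```

```text
19.1583
canister_foot None None [0.4724 0.2987 0.003 ]
canister_top None None [0.477  0.2885 0.083 ]
port_seat [0.6195 0.0318 0.0389 0.0013] [0.6087 0.032  0.07  ] [0.6049 0.0611 0.07  ]
tube [ 4.174e-01  1.221e-01 -3.000e-04  4.200e-03] [0.4215 0.1228 0.    ] [0.4132 0.1221 0.    ]
```

View pics/s1c.png

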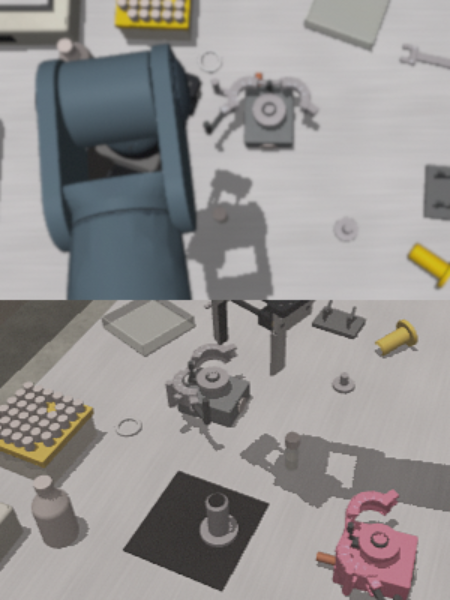

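The canister stands on the mat at about px (275,293) of the side picture. I'll move the arm aside for a clear view of the canister and the port.

Run:
```python
from h import *
r.move_pose([.45,-.12,.3],Rtool(0))
o=look(dict(canister_foot=[.474,.296,.003],canister_top=[.475,.294,.083],port_seat=[.608,.042,.07],clamp_hinge=[.655,.036,.07],clamp_post=[.634,.126,.11],latch_post=[.569,.135,.11],latch_pivot=[.603,.112,.11]))
a=snap("top","s2t");b=snap("side","s2")
def crop(im,c,w,k):
    x,y=np.round(c).astype(int); return cv2.resize(im[y-w:y+w,x-w:x+w],None,fx=k,fy=k,interpolation=cv2.INTER_CUBIC),np.array([x-w,y-w])
tiles=[]
for cam,im,g in(("top",a,[.608,.042,.07]),("side",b,[.608,.042,.07]),("top",a,[.475,.295,.083]),("side",b,[.475,.295,.083])):
    t,off=crop(im,proj(cam,g),25,8); gr=cv2.cvtColor(t,cv2.COLOR_RGB2GRAY)
    c=None
    if cam=="top":
        c=cv2.HoughCircles(cv2.GaussianBlur(gr,(0,0),4),cv2.HOUGH_GRADIENT,1,20,param1=60,param2=15,minRadius=25,maxRadius=110)
        if c is not None:
            for q in c[0][:5]: px=(q[:2]+.5)/8-.5+off; print(cam,g,px.round(1),q[2]/8,atz(cam,px,g[2]).round(4))
    t=t.copy()
    for z in np.linspace(0,2*np.pi,60):
        for R in(.03,.013) if g[2]==.07 else (.017,):
            u=(proj(cam,np.array(g)+[R*np.cos(z),R*np.sin(z),0])-off+.5)*8-.5; cv2.circle(t,tuple(int(v) for v in u),1,(255,0,0),-1)
    cv2.resize(t,(400,400)); tiles.append(cv2.resize(t,(300,300)))
m=np.vstack([np.hstack(tiles[:2]),np.hstack(tiles[2:])]);cv2.imwrite("pics/tiles.png",cv2.cvtColor(m,cv2.COLOR_RGB2BGR))
print(r.get_state()["clock"])
```

```text
canister_foot [ 4.793e-01  2.901e-01 -4.100e-03  4.000e-04] [0.4778 0.2884 0.003 ] [0.4774 0.2944 0.003 ]
canister_top [0.4792 0.2859 0.0791 0.    ] [0.4785 0.285  0.083 ] [0.4777 0.2885 0.083 ]
port_seat [0.6111 0.0294 0.0517 0.0008] [0.6064 0.0299 0.07  ] [0.6008 0.0471 0.07  ]
clamp_hinge None [0.6683 0.0406 0.07  ] None
clamp_post [0.6434 0.123  0.1028 0.003 ] [0.6378 0.1217 0.11  ] [0.6425 0.1292 0.11  ]
latch_post [0.5682 0.1357 0.1145 0.0048] [0.5645 0.1349 0.11  ] [0.5757 0.1315 0.11  ]
latch_pivot None None [0.6071 0.1143 0.11  ]
top [0.475, 0.295, 0.083] [216.5 213.9] 11.0875 [0.4664 0.2748 0.083 ]
top [0.475, 0.295, 0.083] [215.  215.9] 8.7625 [0.4612 0.2785 0.083 ]
21.8083
```

View pics/tiles.png

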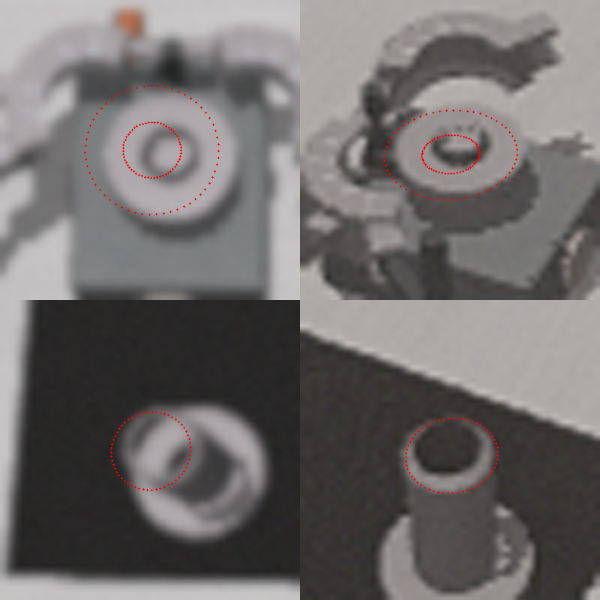

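```bash
cat > fit.py <<'E'
from h import *
from scipy.ndimage import map_coordinates
from scipy.optimize import differential_evolution
def fit(cam,file,g,R=.03,span=.012):
    im=cv2.GaussianBlur(cv2.imread(file,0).astype(np.float32),(0,0),.6); t=np.linspace(0,2*np.pi,72,endpoint=False)
    cs=np.c_[np.cos(t),np.sin(t),0*t]
    def val(c,rad):
        u=np.array([proj(cam,np.array([c[0],c[1],g[2]])+rad*v) for v in cs]); return map_coordinates(im,[u[:,1],u[:,0]],order=1)
    def cost(c): return -np.mean(np.clip(val(c,R-.003)-val(c,R+.003),-10,30))
    s=differential_evolution(cost,[(g[0]-span,g[0]+span),(g[1]-span,g[1]+span)],maxiter=25,popsize=8,seed=1,tol=1e-4)
    return s.x,s.fun
E
python3 - <<'E'
from fit import *
for c,f in(("top","pics/s2t.png"),("side","pics/s2.png")):
    for g in([.605,.036,.07],[.478,.289,.013]): print(c,g,fit(c,f,g))
E
```

```text
Traceback (most recent call last):
  File "fit.py", line 10, in fit
    s=differential_evolution(cost,[(g[0]-span,g[0]+span),(g[1]-span,g[1]+span)],maxiter=25,popsize=8,seed=1,tol=1e-4)
  File "fit.py", line 9, in cost
    def cost(c): return -np.mean(np.clip(val(c,R-.003)-val(c,R+.003),-10,30))
                                         ~~~^^^^^^^^^^
  File "fit.py", line 8, in val
    u=np.array([proj(cam,np.array([c[0],c[1],g[2]])+rad*v) for v in cs]); return map_coordinates(im,[u[:,1],u[:,0]],order=1)
                ~~~~^^^^^^^^^^^^^^^^^^^^^^^^^^^^^^^^^^^^^^
  File "h.py", line 10, in proj
    f,cx,cy,T=K(cam); q=T[:3,:3].T@(np.array(P)-T[:3,3]); return np.array([cx+f*q[0]/q[2],cy+f*q[1]/q[2]])
              ~^^^^^
  File "h.py", line 4, in K
    p=cams.camera_params(cam); f=200/np.tan(np.radians(p["vertical_fov"])/2); return f,p["cx"],p["cy"],np.array(p["T"])
ValueError: time passes only in moves, steps and waits
```

Too many parameter calls; I'll cache the calibration.

```bash
sed -i 's/^def K(cam)/import functools\n@functools.cache\ndef K(cam)/' h.py
python3 - <<'E'
from fit import *
for c,f in(("top","pics/s2t.png"),("side","pics/s2.png")):
    for g in([.605,.036,.07],[.478,.289,.013]): print(c,g,fit(c,f,g))
print(r.get_state()["clock"])
E
```

```text
top [0.605, 0.036, 0.07] (array([0.6045198 , 0.03357923]), np.float64(-29.96300506591797))
top [0.478, 0.289, 0.013] (array([0.47604515, 0.28887647]), np.float64(-30.0))
side [0.605, 0.036, 0.07] (array([0.60627791, 0.0376749 ]), np.float64(-16.838361740112305))
side [0.478, 0.289, 0.013] (array([0.47641606, 0.29497093]), np.float32(-24.196943))
21.8083
```

Run:
```python
from h import *
c=np.array([.4762,.292,0])
R0,R1=Rtool(0),Rtool(np.pi/2)
r.move_pose(c+[0,0,.17],R0)
for R in(R1,R1@np.diag([-1,-1,1])):
    print([np.round(q) if q is not None else None for q in(solver.inverse_kinematics(x,R) for x in(c+[0,0,.06],np.array([.6054,.0357,.2])))])
r.line_to(c+[0,0,.055],v=.12)
set_gripper(0,4); s=r.get_state(); print(s["finger_gap"],s["wrist_force"]); set_gripper(.9)
r.line_to(c+[0,0,.12],v=.2)
r.move_pose(c+[0,0,.12],R1)
r.line_to(c+[0,0,.063],v=.12)
set_gripper(0,30); s=r.get_state(); print(s["finger_gap"],s["wrist_force"],s["position"],s["clock"])
r.line_to(c+[0,0,.22],v=.2); s=r.get_state();print(s["finger_gap"],s["wrist_force"],s["clock"])
snap("side","l1");snap("top","l1t")
a=cv2.imread('pics/l1t.png')[100:300,130:430];b=cv2.imread('pics/l1.png')[130:330,130:430]
cv2.imwrite('pics/l1c.png',cv2.resize(np.vstack([a,b]),None,fx=1.5,fy=1.5))
```

```text
[array([ 20.,  14., 108.,  -0.,  57.,  20.]), array([-7., 10., 97., -0., 73., -7.])]
[None, None]
0.3598234742343173 [-0.47443745 -2.07336236  0.93341674]
0.3534012691041728 [ 0.58699177  0.24159589 -0.44137079] [0.476661   0.29207584 0.06325304] 29.7083
0.35914635692766617 [-0.74126411  0.47227514 -3.31146522] 30.6417
```

View pics/l1c.png

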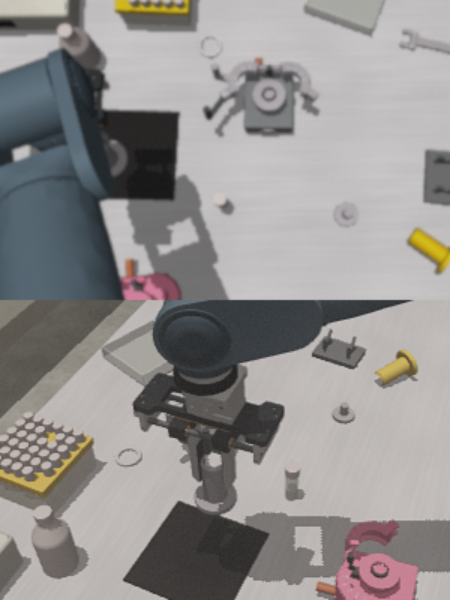

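```bash
cat > place.py <<'E'
from h import *
def lower(xy,z0=.139,z1=.1295,lim=5):
    r.line_to([*xy,z0],v=.06); r.sleep(.15); f0=np.array(r.get_state()["wrist_force"])
    for z in np.arange(z0-.001,z1,-.001):
        r.line_to([*xy,z],v=.025); f=np.array(r.get_state()["wrist_force"])-f0
        if np.linalg.norm(f)>lim: break
    return z,f
E
python3 - <<'E'
from place import *
xy=np.array([.6054,.0357])
s=r.get_state()
r.line_to([*s["position"][:2],.27],v=.25)
r.move_pose([*xy,.26],Rtool(np.pi/2))
r.line_to([*xy,.15],v=.12)
print(lower(xy), r.get_state()["clock"])
E
```

```text
(np.float64(0.13), array([-0.39438507, -0.38561509,  1.34287416])) 36.0
```

It went down to the seated height with almost no force. I'll release it and measure the result and the clamp posts.

Run:
```python
from fit import *
s=r.get_state();p=np.array(s["position"])
set_gripper(.75); r.sleep(.1)
r.line_to(p+[0,0,.13],v=.25)
r.move_pose([.45,-.1,.3],Rtool(np.pi/2))
print(r.get_state()["clock"])
o=look(dict(canister_foot=[.6054,.0357,.07],canister_top=[.6054,.0357,.15],clamp_post=[.638,.126,.11],latch_post=[.569,.135,.11],latch_pivot=[.604,.112,.11]))
snap("top","p1t");snap("side","p1")
print(fit("top","pics/p1t.png",[.605,.036,.08]),fit("side","pics/p1.png",[.605,.036,.08]))
a=cv2.imread('pics/p1t.png')[110:200,240:360];b=cv2.imread('pics/p1.png')[150:240,220:340]
cv2.imwrite('pics/p1c.png',cv2.resize(np.vstack([a,b]),None,fx=3.3,fy=3.3,interpolation=cv2.INTER_CUBIC))
```

```text
38.3667
canister_foot [0.6114 0.0343 0.0587 0.0009] [0.607  0.0342 0.07  ] [0.6066 0.0451 0.07  ]
canister_top [6.111e-01 2.560e-02 1.412e-01 6.000e-04] [0.6089 0.0259 0.15  ] [0.6054 0.0352 0.15  ]
clamp_post [0.6362 0.1275 0.1079 0.004 ] [0.6313 0.1263 0.11  ] [0.6394 0.1292 0.11  ]
latch_post [0.547  0.1393 0.1749 0.0014] [0.5631 0.1457 0.11  ] [0.5817 0.0761 0.11  ]
latch_pivot [0.6077 0.1087 0.0974 0.0011] [0.6027 0.1077 0.11  ] [0.6021 0.1202 0.11  ]
(array([0.60511185, 0.03566093]), np.float64(-26.754180908203125)) (array([0.60843429, 0.04079734]), np.float32(-16.43773))
```

View pics/p1c.png

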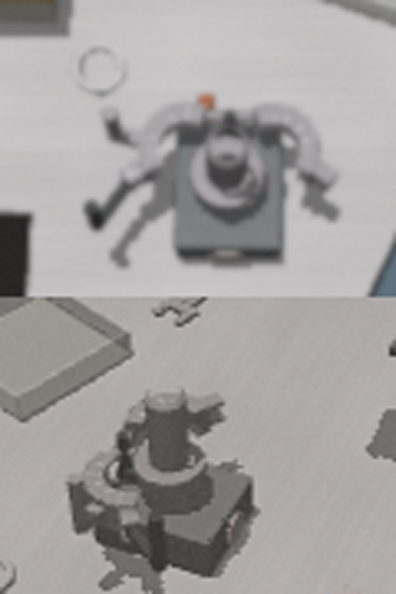

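The canister sits upright on the port at about px (228,170) in the top crop. The clamp posts are at the left, (112,120) and (97,213). Next I'll pinch the clamp post and swing it along its arc.

```bash
cat > arc.py <<'E'
from h import *
def swing(h,rad,a0,total,z,amin,step=.06,lim=9,v=.07,off=0):
    """carry the pinched post ccw about h; stop on force after amin; tool turns along"""
    for k in range(1,int(np.ceil(total/step))+1):
        a=a0+min(k*step,total)
        r.line_to([h[0]+rad*np.cos(a),h[1]+rad*np.sin(a),z],Rtool(a+off),v=v)
        f=np.linalg.norm(np.array(r.get_state()["wrist_force"])[:2])
        print(round(a-a0,2),round(f,1),end="; ")
        if f>lim and a-a0>amin: break
        if f>25: print("HIGH");break
    return a-a0
E
python3 - <<'E'
from arc import *
h=np.array([.649,.033]);post=np.array([.635,.127]);d=post-h;a0=np.arctan2(d[1],d[0]);rad=np.hypot(*d);print(a0,rad)
r.move_pose([*post,.22],Rtool(a0)); set_gripper(.5)
r.line_to([*post,.116],v=.12); print(r.get_state()["wrist_force"])
set_gripper(0,15); s=r.get_state(); print(s["finger_gap"],s["wrist_force"],s["clock"])
if .09<s["finger_gap"]<.17:
    print(swing(h,rad,a0,1.04,.116,.66)); s=r.get_state(); print(s["wrist_force"],s["finger_gap"],s["clock"])
snap("top","c1t");snap("side","c1")
a=cv2.imread('pics/c1t.png')[110:200,240:360];b=cv2.imread('pics/c1.png')[150:240,220:340]
cv2.imwrite('pics/c1c.png',cv2.resize(np.vstack([a,b]),None,fx=3.3,fy=3.3,interpolation=cv2.INTER_CUBIC))
E
```

```text
1.7186456920536524 0.09503683496413377
[-0.29628345  0.56705735  0.0106669 ]
0.1229156888137038 [0.96866797 0.19469824 1.89714466] 42.4583
0.06 0.2; 0.12 0.7; 0.18 1.9; 0.24 2.2; 0.3 0.7; 0.36 1.5; 0.42 1.7; 0.48 1.2; 0.54 1.6; 0.6 1.6; 0.66 2.3; 0.72 1.9; 0.78 1.8; 0.84 2.0; 0.9 5.5; 0.96 26.6; 0.9599999999999997
[14.55240084 22.31444628 -5.93736229] 0.12266771267090168 46.4583
```

Run:
```python
from arc import *
h=np.array([.649,.033]);a0,rad=1.7186,.095;a=a0+.9
r.line_to([h[0]+rad*np.cos(a),h[1]+rad*np.sin(a),.116],Rtool(a),v=.07)
print(r.get_state()["wrist_force"])
set_gripper(.3)
p=np.array(r.get_state()["position"]); r.line_to(p+[0,0,.1],v=.25)
r.move_pose([.43,-.1,.3],Rtool(np.pi/2))
M=lambda q:h+np.array([[np.cos(.895),-np.sin(.895)],[np.sin(.895),np.cos(.895)]])@(np.array(q)-h)
pv,lp,cp=M([.605,.112]),M([.568,.137]),M([.635,.127]);print("pred pivot,latch,clamp",pv,lp,cp)
o=look(dict(clamp_post=[*cp,.11],latch_post=[*lp,.11],latch_pivot=[*pv,.11],canister_foot=[.6054,.0357,.07],canister_top=[.6054,.0357,.15]))
print(r.get_state()["clock"])
snap("top","d1t");snap("side","d1")
tiles=[]
for c,f in(("top","d1t"),("side","d1")):
    im=cv2.imread(f"pics/{f}.png");x,y=proj(c,[.58,.05,.1]).astype(int); t=cv2.resize(im[y-40:y+40,x-50:x+50],None,fx=4,fy=4,interpolation=cv2.INTER_CUBIC)
    for q in(pv,lp,cp): u=(proj(c,[*q,.125])-[x-50,y-40]+.5)*4; cv2.circle(t,tuple(u.astype(int)),3,(0,0,255),1)
    tiles.append(t)
cv2.imwrite("pics/d1c.png",np.hstack(tiles))
```

```text
[2.96223962 4.53329155 3.10241041]
pred pivot,latch,clamp [0.55984065 0.04808679] [0.51719123 0.03485702] [0.56690308 0.08087584]
clamp_post [0.573  0.0747 0.0947 0.0014] [0.5702 0.0746 0.11  ] [0.564  0.0894 0.11  ]
latch_post [0.5356 0.0409 0.128  0.0275] [0.5688 0.0445 0.11  ] [0.5139 0.0259 0.11  ]
latch_pivot [0.5579 0.0481 0.1218 0.002 ] [0.559  0.0477 0.11  ] [0.5658 0.036  0.11  ]
canister_foot None None [0.6078 0.0425 0.07  ]
canister_top [6.094e-01 3.260e-02 1.469e-01 3.000e-04] [0.6087 0.0327 0.15  ] [0.6074 0.036  0.15  ]
49.3917
```

View pics/d1c.png

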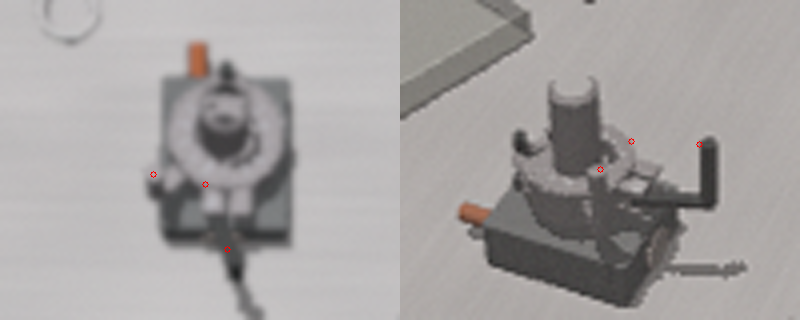

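The ring is shut and the canister is upright inside it. The latch post shows at (709,142) in the side tile. I'll pinch it and swing it home.

Run:
```python
from arc import *
pv=np.array([.560,.048]);a0=3.49;rad=.048;post=pv+rad*np.array([np.cos(a0),np.sin(a0)]);print(post)
r.move_pose([*post,.22],Rtool(a0-np.pi)); set_gripper(.5)
r.line_to([*post,.116],v=.12); print(r.get_state()["wrist_force"])
set_gripper(0,12); s=r.get_state(); print(s["finger_gap"],s["wrist_force"],s["clock"])
if .09<s["finger_gap"]<.17:
    print(swing(pv,rad,a0,1.62,.116,1.05,step=.1,lim=7,off=-np.pi)); s=r.get_state(); print(s["wrist_force"],s["finger_gap"],s["clock"])
```

```text
[0.51488395 0.03161274]
[0.60165759 0.34639779 0.17422566]
0.12295229166113258 [ 0.79422048 -1.17745797  0.48881388] 53.05
0.1 1.7; 0.2 2.6; 0.3 3.4; 0.4 2.2; 0.5 1.3; 0.6 1.4; 0.7 2.1; 0.8 2.8; 0.9 1.2; 1.0 1.4; 1.1 1.6; 1.2 12.4; 1.2000000000000002
[-11.5882031   -4.41039006  11.60563311] 0.12433607587078371 56.05
```

Run:
```python
from arc import *
pv=np.array([.560,.048]);a0=3.49;rad=.048;a=a0+1.225
r.line_to([pv[0]+rad*np.cos(a),pv[1]+rad*np.sin(a),.116],Rtool(a-np.pi),v=.05); print(r.get_state()["wrist_force"])
a=a0+1.19; r.line_to([pv[0]+rad*np.cos(a),pv[1]+rad*np.sin(a),.116],Rtool(a-np.pi),v=.05); print(r.get_state()["wrist_force"])
set_gripper(.35)
p=np.array(r.get_state()["position"]); r.line_to(p+[0,0,.12],v=.25)
r.move_pose([.43,-.12,.3],Rtool(np.pi/2))
print(r.get_state()["clock"])
lp=pv+rad*np.array([np.cos(a),np.sin(a)])
o=look(dict(latch_post=[*lp,.11],canister_top=[.6054,.0357,.15],clamp_post=[.567,.081,.11]))
snap("top","e1t");snap("side","e1")
tiles=[]
for c,f in(("top","e1t"),("side","e1")):
    im=cv2.imread(f"pics/{f}.png");x,y=proj(c,[.58,.05,.1]).astype(int); t=cv2.resize(im[y-40:y+40,x-50:x+50],None,fx=4,fy=4,interpolation=cv2.INTER_CUBIC)
    for q in(lp,[.567,.081]): u=(proj(c,[*q,.125])-[x-50,y-40]+.5)*4; cv2.circle(t,tuple(u.astype(int)),3,(0,0,255),1)
    tiles.append(t)
cv2.imwrite("pics/e1c.png",np.hstack(tiles))
```

```text
[-15.72038944  -4.15647187  15.05376624]
[-9.12226415 -3.73736746  9.29295618]
58.5
latch_post [ 0.5578 -0.0008  0.1124  0.    ] [ 0.5584 -0.001   0.11  ] [ 0.559  -0.0034  0.11  ]
canister_top [0.6104 0.0273 0.1348 0.0031] [0.6086 0.0282 0.15  ] [0.5985 0.0439 0.15  ]
clamp_post [0.5684 0.0764 0.0998 0.0054] [0.571  0.0771 0.11  ] [0.5577 0.0865 0.11  ]
```

View pics/e1c.png

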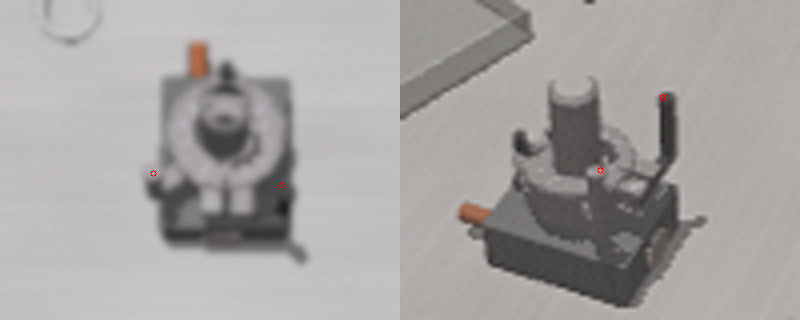

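The latch post (662,97 in the side tile) lies straight across the ring's free ends. Its direction from the pivot, about 4.68 rad, matches the home stop where the force rose. The ring is shut, the canister is upright and the arm is clear, so I'm handing in.

```bash
python3 -c "
from rig import r
print(r.sign_off())"
```

```text
the job is handed in; nothing more can be done
None
```

I handed the job in at about 58.5 s of the 72 s. By the last pictures and the forces felt, the canister stood upright on the mat first and now sits on the port with the clamp ring shut, the latch home and the arm clear. The judge's verdict was not reported back.

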